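Wake and zero the bench scale with its pot on

ROBOT

A 7-joint arm with a two-finger parallel gripper is mounted at the origin on a cart in front of the work surface, level with it; the furniture and walls round the work are solid. World frame = base frame: x ahead of the robot, y to its left, z up, the work surface at z = 0. Lengths are in m, angles in rad, forces in N, time in s.
With the tool pointing down it reaches from about 0.4 to 0.85 m from the base axis. Payload 4.5 kg.
Tool frame: the origin (TCP) lies on the centre line of the jaws, within the pads' length; the fingertips stand 25 mm ahead of it and the grasp point (between the pads) lies 6 mm ahead of it; z points along the fingers, y is the direction in which the jaws open and shut (so a half turn about z gives the same grasp; the last joint's range is limited). The gripper opens to 88 mm and grips with 3 to 60 N. Pads are 18 mm wide; open, the fingers measure 123 mm over their backs; the gripper's body (75 mm by 187 mm) begins 45 mm behind the grasp point.
Start: joints at [1.183, 0.689, -0.195, 1.565, 0.157, 0.902, -0.215], TCP at [0.256, -0.57, 0.264] pointing down, gripper open.
Joint ranges: [-3.01, 3.01], [-0.46, 2.08], [-1.47, 1.51], [0.13, 2.56], [-1, 4.14], [0.04, 2.09], [-2.66, 2.66]. Speed limits (rad/s): [2.57, 2.57, 3.14, 3.14, 3.14, 3.14, 3.14].

INTERFACE

Orientations are given as [roll, pitch, yaw] about the fixed x, y, z axes, in that order (R = Rz(yaw) Ry(pitch) Rx(roll)).
In Python, from cell import ctrl gives the robot as it stands.
- The arm moves only by the tool play_rows, never from a script. Its argument "rows" is one flat list of numbers, 7 for each row, row after row: the turn, a rotation vector about the tool's x, y, z in units of 6 degrees (1.0 is 6 degrees), then the shift along the tool's x, y, z in units of 30 mm (1.0 is 30 mm), then the finger opening in mm, from 0 to 88.1. In form: [rx, ry, rz, tx, ty, tz, fingers, rx, ry, rz, tx, ty, tz, fingers, ...]. A call has 1 to 20 rows; each row is the pose to reach, as a shift and turn from the pose commanded when the call began, along the tool's axes at that moment; what a row does not reach only later rows make up. A row lasts 1/8 s, in which the tool goes at most 62.5 mm and 10.7 degrees, less where a joint would pass 70% of its speed; a pose out of reach is approached as far as the arm can. A call with a gripper value outside its range is refused whole. The fingers move at their own pace and stop on an object; the grip force is fixed at half the most. Time passes only in rows, so rows that repeat a pose let the fingers close. It gives the time, the measured TCP pose, the force and the opening at its end, in the units of the state.
- ctrl.observe(): the state, without advancing time (a new reading comes with each control period).
- ctrl.camera(name): name is "scene" or "top" or "wrist"; returns (picture, depth): 420x560x3 uint8, blue, green, red; 420x560 float32, m along the optical axis (not along the pixel's ray), 0 where there is no reading.
- ctrl.calibration(name): a dict with "fx", "fy", "cx", "cy" (pixels), "world_to_cam" (4x4, takes a point from world to camera coordinates). Camera axes: x right, y up, looking along -z (the intrinsics and any distortion apply to the point x, -y, -z); pixel columns grow to the right and rows downward; lengths in m; the calibration is good to about 2 mm. A picture is of the moment at which its call begins: read the wrist's pose just before it. calibration takes no time and is no camera call; for the wrist camera it gives the pose at the moment of the call.
- ctrl.sign_off(): hands the job in, once; it reports no verdict.
Trained networks look in the newest picture that a camera, given by its name, has taken for a name from the list of things; names that differ only in an ending like _2 or _b are one class to them, and where a whole thing is asked for, a point or a joint stands for the part that bears it (a point fixed in the world has none). Each returns a list of dicts, best first, with "score" (0 to 1); they miss things now and then, are a little off and sometimes report something else, mostly with a low value. They report only what shows in the picture. A call takes as long as a camera call. They do not tell look-alikes from the thing itself.
- ctrl.find_in(target, camera): "rect" ([left, top, right, bottom] in pixels, round what is visible of it).
- ctrl.silhouettes(target, camera): "mask" (420x560 bool, what is visible of it) and "rect" ([left, top, right, bottom] in pixels, round what is visible of it).
- ctrl.place_of(target, camera): "position" ([row, column] in pixels: a listed point, or the origin of a listed thing).
The state is a dict: "time_s": time; "joint_positions": joint angles; "qvel": joint speeds; "tau": joint torques, N m; "tool_pos": TCP position; "eef_rot": TCP orientation; "ft_force": force on the tool from outside, world axes, zero at the start; "ft_torque": the same for the moment, N m; "gripper_width": finger opening in m.
Only numpy, scipy, OpenCV 4.12 (cv2) and the standard library are available. Lean on these libraries where they do the work, as an engineer would, in place of code of your own. Each camera call takes 0.05 s, during which the arm holds its last target. There are 200 camera calls.

TASK

The pot of glass crumbs already stands on the bench scale. With a fingertip gently press the scale's green key to wake it and let it come up, then press the blue key and keep it down for about two seconds to zero the scale, let go and withdraw. Do not press the red key, do not touch the pot or the steel pan, pick nothing up, and leave the other things on the bench where they are.

Things in the scene. Friction and masses are not known exactly. Their poses are not given: they have to be found in the camera images.
- scale: bench scale, low white housing 280 (x) x 210 (y) x 34 mm on four rubber feet, fixed to the bench. Origin at the centre of its underside; its own -x side, toward the robot, is the key side. In its own frame the three keys stand in a row along y at x = -105 mm, 62 mm apart (y = -62, 0, 62 mm), in any order of colours; behind them a blank green display in a dark frame, then the pan.
- wake_key_top (a point): centre of the top face of the green key, a round push button 26 mm in diameter that stands 11 mm proud of a black round collar 42 mm in diameter; the top is 57 mm above the bench when up. The point goes down with the key.
- zero_key_top (a point): centre of the top face of the blue key, a round push button 26 mm in diameter that stands 11 mm proud of a black round collar 42 mm in diameter; the top is 57 mm above the bench when up. The point goes down with the key.
- off_key_top (a point): centre of the top face of the red key, a round push button 26 mm in diameter that stands 11 mm proud of a black round collar 42 mm in diameter; the top is 57 mm above the bench when up. The point goes down with the key.
- wake_key (a joint): reading of the green key's push travel, m: 0 = up, 0.007 = fully down. Wakes the scale. It moves straight down and springs back up by itself; it needs about 2 N to start and 6 N fully down. It counts as pressed from 0.004 and as released below 0.0015.
- zero_key (a joint): reading of the blue key's push travel, m: 0 = up, 0.007 = fully down. Zeroes the scale when kept down. It moves straight down and springs back up by itself; it needs about 2 N to start and 6 N fully down. It counts as pressed from 0.004 and as released below 0.0015.
- off_key (a joint): reading of the red key's push travel, m: 0 = up, 0.007 = fully down. Switches off: must not be pressed; it counts as pressed from 0.0015. It moves straight down and springs back up by itself; it needs about 2 N to start and 6 N fully down.
- pan_top (a point): centre of the upper face of the square-edged steel weighing pan, 145 (x) x 170 (y) x 4 mm, 44 mm above the bench, fixed to the scale 60 mm behind its centre (scale's +x). Not to be touched.
- pot_mid (a point): centre, half-way up, of the clear plastic pot of glass crumbs, 101 mm in diameter, 90 mm high, loose on the pan (its rim 134 mm above the bench). Not to be touched.
- pen_mid (a point): centre of a ball pen, 142 x 12 x 13 mm, lying loose in front of the scale (long axis its y).
- marker_mid (a point): centre of a black and white marker pen, 136 mm long, 14 mm thick, lying loose to the right of the scale (long axis its y).
- eraser_mid (a point): centre of a white eraser in a blue sleeve, 19 x 42 x 12 mm, loose to the left of the scale.
- reel_mid (a point): centre, half-way up, of a blue reel of solder wire, 60 mm in diameter, 30 mm high, loose to the left of the scale.
Mind the look-alikes: they are no part of the job. Leave any purple look-alike of the part that bears pot_mid alone.

How it is judged:
On the way, in this order (a step that is already met when the one before it is completed fails the run):
1. the green key is pressed by the fingers, the blue one still up (value of joint wake_key above 0.004 m and contact force between the fingers and wake_key_base above 0.5 N and value of joint zero_key below 0.0015 m), for 0.1 s.
2. the green key is up again, the blue one still up (value of joint each of wake_key, zero_key below 0.0015 m), for 0.05 s.
3. the blue key is kept down by the fingers for at least 1.2 s, the green one up (value of joint zero_key above 0.004 m and contact force between the fingers and zero_key_base above 0.5 N and value of joint wake_key below 0.0015 m), for 1.2 s.
At the end, for the whole second after the job is handed in: All three keys are up (under 1.5 mm of travel); the pot stands upright (within 0.1 rad) on the pan within 8 mm of where it was; pen, marker, eraser and reel lie within 15 mm of where they were (all of step 2 and value of joint off_key below 0.0015 m and distance of pot_mid from where it was at the start of the episode below 0.008 m and angle between pot_mid's own z axis and vertical below 0.1 rad and distance of each of pen_mid, marker_mid, eraser_mid, reel_mid from where it was at the start of the episode below 0.015 m); the robot touches nothing.
It fails at once if the red key is pressed (over 1.5 mm) (value of joint off_key above 0.0015 m).
It fails at once if the robot touches the pot or the pan (over 1 N) (contact force between any of the fingers, the arm and cup_glass above 1 N or contact force between any of the fingers, the arm and pan above 1 N).
It fails at once if a key or the scale is pushed with more than 20 N (contact force between any of the fingers, the arm and wake_key_base above 20 N or contact force between any of the fingers, the arm and zero_key_base above 20 N or contact force between any of the fingers, the arm and off_key_base above 20 N or contact force between any of the fingers, the arm and scale above 20 N).
It fails at once if the pot is shifted more than 8 mm or lifted (distance of pot_mid from where it was at the start of the episode above 0.008 m).
It fails at once if the pen, marker, eraser or reel is moved more than 15 mm or picked up (distance of any of pen_mid, marker_mid, eraser_mid, reel_mid from where it was at the start of the episode above 0.015 m).
It also fails if it takes over 40 s, if anything falls off the work surface, if the arm or the gripper's body presses on something with over 40 N, if the wrist force passes 120 N, or if a joint passes its speed limit or range.

## Working session

There is one attempt and no reset: what is moved stays moved. The work goes in short steps, Python scripts to look and compute and a tool call to move; the robot and the scene stay as the last step left them, time stands still between calls to the robot, and variables do not carry over. Pictures are saved under pics/ and viewed, about 8 in all and at most 12, crops included, and the job is handed in when it is done.

Besides the shell and the picture viewer there is one more tool, called as a command line: name --argument value ..., lists and objects as JSON in quotes. play_rows: Moves the arm, as the interface text tells. Its arguments: {"type":"object","properties":{"rows":{"type":"array"}},"required":["rows"]}

```bash
mkdir -p pics; cat > h.py <<'E'
import numpy as np, cv2
from cell import ctrl
def back(cal,r,c,d=None,z=None):
    M=np.linalg.inv(cal["world_to_cam"]); 
    v=np.array([(c-cal["cx"])/cal["fx"],-(r-cal["cy"])/cal["fy"],-1.])
    o=M[:3,3]; w=M[:3,:3]@v
    s=d if z is None else (z-o[2])/w[2]
    return o+s*w
E
python3 - <<'E'
from h import *
s=ctrl.observe(); print(s["time_s"],s["tool_pos"],s["eef_rot"],s["ft_force"],s["gripper_width"])
ims=[]
for n in ("top","scene"):
    im,d=ctrl.camera(n); cal=ctrl.calibration(n); cv2.imwrite(f"pics/{n}.png",im); np.save(n+"_d.npy",d)
    print(n,{k:(v if k!="world_to_cam" else np.round(np.linalg.inv(v),3).tolist()) for k,v in cal.items()})
    for t in ("wake_key_top","zero_key_top","off_key_top","pan_top","pot_mid","pen_mid"):
        for p in ctrl.place_of(t,n)[:2]:
            r,c=p["position"]; dd=d[int(r),int(c)]
            print(n,t,round(p["score"],2),np.round([r,c]),im[int(r),int(c)],np.round(back(cal,r,c,dd),3),np.round(back(cal,r,c,z=.057),3))
E
```

```text
0.0 [ 0.25559062 -0.56970098  0.26290799] [-3.13974086e+00  1.27846127e-04  4.21888707e-01] [-0.37567088  0.57031526  0.65198112] 0.08793775047681615
top {'fx': 427.7261373781964, 'fy': 427.7261373781964, 'cx': 277.7857762755388, 'cy': 206.3043807982754, 'world_to_cam': [[0.01, 0.983, -0.184, 0.423], [-1.0, 0.01, -0.0, 0.004], [0.001, 0.184, 0.983, 0.952], [0.0, 0.0, 0.0, 1.0]]}
top wake_key_top 0.67 [200. 271.] [133 137 147] [0.607 0.02  0.044] [0.605 0.019 0.057]
top wake_key_top 0.66 [242. 306.] [ 28  36 149] [ 0.516 -0.055  0.055] [ 0.516 -0.055  0.057]
top zero_key_top 0.64 [247. 247.] [154  89  42] [0.504 0.068 0.058] [0.504 0.068 0.057]
top off_key_top 0.53 [241. 305.] [ 28  36 149] [ 0.518 -0.054  0.055] [ 0.518 -0.054  0.057]
top pan_top 0.9 [171. 270.] [145 125 100] [0.671 0.023 0.05 ] [0.669 0.023 0.057]
top pot_mid 0.92 [155. 401.] [ 90  51 101] [ 0.718 -0.273  0.026] [ 0.708 -0.263  0.057]
top pot_mid 0.89 [165. 260.] [ 94 105 104] [0.675 0.042 0.078] [0.682 0.043 0.057]
top pen_mid 0.72 [286. 296.] [ 92 105 112] [ 0.425 -0.038  0.007] [ 0.425 -0.036  0.057]
scene {'fx':
[... 331 characters left out ...]
y_top 0.39 [245. 346.] [128 144 150] [ 0.417 -0.034  0.002] [0.398 0.007 0.057]
scene zero_key_top 0.51 [240. 300.] [158  82  38] [0.501 0.064 0.056] [0.501 0.065 0.057]
scene zero_key_top 0.18 [251. 225.] [124  64  31] [0.647 0.192 0.026] [0.628 0.208 0.057]
scene off_key_top 0.62 [211. 321.] [ 32  40 177] [ 0.515 -0.053  0.054] [ 0.514 -0.051  0.057]
scene pan_top 0.71 [208. 258.] [44 77 93] [0.635 0.069 0.095] [0.659 0.043 0.057]
scene pot_mid 0.98 [147. 310.] [63 38 62] [ 0.676 -0.225  0.086] [ 0.695 -0.255  0.057]
scene pot_mid 0.94 [201. 253.] [ 96 107 111] [0.638 0.084 0.13 ] [0.686 0.032 0.057]
scene pen_mid 0.72 [242. 347.] [168 175 170] [ 0.42  -0.039  0.007] [ 0.402 -0.002  0.057]
```

```bash
python3 - <<'E'
from h import *
for n in ("top","scene"):
    im=cv2.imread(f"pics/{n}.png"); cal=ctrl.calibration(n); d=np.load(n+"_d.npy"); h=cv2.cvtColor(im,cv2.COLOR_BGR2HSV)
    P=[]
    for nm,lo,hi,g in (("green",45,75,(.51,.008)),("blue",100,115,(.503,.067)),("red",0,6,(.516,-.054))):
        m=cv2.inRange(h,(lo,120,60),(hi,255,255)); k,_,st,ce=cv2.connectedComponentsWithStats(m)
        for i in range(1,k):
            if st[i,4]<40: continue
            c,r=ce[i]; p=back(cal,r,c,z=.057)
            if np.hypot(p[0]-g[0],p[1]-g[1])<.03: print(n,nm,st[i],np.round([r,c],1),np.round(p,4),d[int(r),int(c)], np.round(back(cal,r,c,d[int(r),int(c)]),4))
cv2.imwrite("pics/a.png",np.vstack([cv2.imread("pics/top.png")[100:400],cv2.imread("pics/scene.png")[80:380]]))
E
```

```text
top green [269 239  12  12 115] [244.8 274.7] [0.5092 0.0101 0.057 ] 0.89847434 [0.5095 0.0101 0.0543]
top blue [239 241  13  13 124] [247.  245.3] [0.5041 0.0715 0.057 ] 0.896642 [0.5042 0.0716 0.0552]
top red [298 237  13  12 119] [242.5 304.1] [ 0.5145 -0.0516  0.057 ] 0.8974395 [ 0.5146 -0.0517  0.0563]
scene green [306 224   9   7  53] [227. 310.] [0.5059 0.0137 0.057 ] 1.2389194 [0.507  0.0119 0.0546]
scene blue [293 239  10   9  74] [243.  297.5] [0.5002 0.0768 0.057 ] 1.206595 [0.5028 0.073  0.0513]
scene red [317 209  10   9  70] [212.9 321.5] [ 0.5103 -0.0464  0.057 ] 1.2762082 [ 0.5125 -0.0501  0.0523]
```

View pics/a.png

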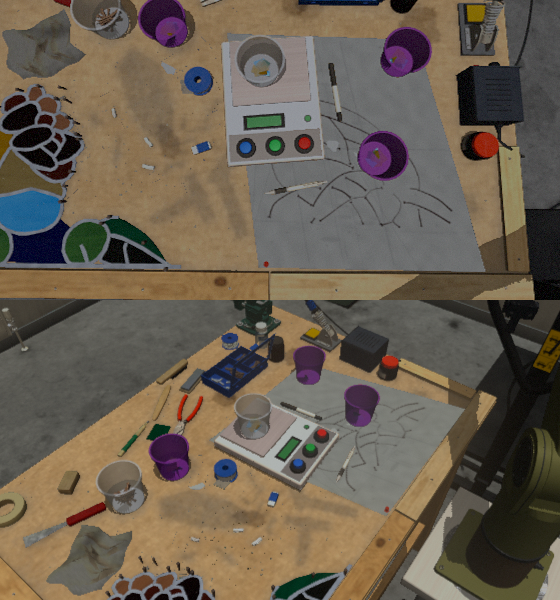

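play_rows --rows '[0,0,0.6,2.6,-2.4,0.2,0,0,0,1.1,5.2,-4.8,0.4,0,0,0,1.6,7.8,-7.1,0.8,0,0,0,2.2,10.4,-9.5,1.2,0,0,0,2.7,13,-11.8,1.6,0,0,0,3.25,15.6,-14.2,2,0,0,0,3.25,15.6,-14.2,2,0,0,0,3.25,15.6,-14.2,2,0,0,0,3.25,15.6,-14.2,2,0,0,0,3.25,15.6,-14.2,2,0,0,0,3.25,15.6,-14.2,2,0,0,0,3.25,15.6,-14.2,2,0,0,0,3.25,15.6,-14.2,2,0,0,0,3.25,15.6,-14.2,2,0,0,0,3.25,15.6,-14.2,2,0,0,0,3.25,15.6,-14.2,2,0,0,0,3.25,15.6,-14.2,2,0]'

```text
time_s: 2.82
tool_pos: [0.5085, 0.0099, 0.2038]
eef_rot: [3.142, -0.0, 0.081]
ft_force: [-0.5, 0.9, -0.5]
gripper_width: 0.0006
```

```bash
python3 - <<'E'
from h import *
s=ctrl.observe(); print(s["time_s"],s["tool_pos"],s["eef_rot"],s["ft_force"],s["gripper_width"],s["qvel"].round(3) if hasattr(s["qvel"],'round') else s["qvel"])
cal=ctrl.calibration("wrist"); im,d=ctrl.camera("wrist"); h=cv2.cvtColor(im,cv2.COLOR_BGR2HSV)
print(np.round(np.linalg.inv(cal["world_to_cam"]),3))
for nm,lo,hi in (("green",45,75),("blue",100,115),("red",0,6)):
    m=cv2.inRange(h,(lo,120,50),(hi,255,255)); k,_,st,ce=cv2.connectedComponentsWithStats(m)
    for i in range(1,k):
        if st[i,4]<150: continue
        c,r=ce[i]; print(nm,st[i],np.round(back(cal,r,c,z=.057),4),np.round(back(cal,r,c,d[int(r),int(c)]),4))
cv2.imwrite("pics/w.png",im)
E
```

```text
2.825 [0.50846399 0.00988608 0.20376944] [ 3.14154146e+00 -1.28527477e-04  8.12104353e-02] [-0.45771303  0.92275985 -0.51361493] 0.0005843792889581233 [-0.004  0.001 -0.001  0.001  0.     0.     0.001]
[[ 0.081  0.95   0.303  0.587]
 [-0.997  0.077  0.024  0.016]
 [-0.    -0.304  0.953  0.325]
 [ 0.     0.     0.     1.   ]]
green [260 182  34  34 877] [0.5112 0.0096 0.057 ] [0.5116 0.0096 0.0583]
blue [  20    0   90   29 1446] [0.6293 0.1603 0.057 ] [0.6335 0.1747 0.0303]
blue [ 81 161  34  27 566] [0.52   0.1465 0.057 ] [0.5088 0.1683 0.0122]
blue [181 182  35  35 919] [0.5061 0.0702 0.057 ] [0.506  0.0702 0.0569]
red [338 182  35  34 893] [ 0.5163 -0.051   0.057 ] [ 0.5161 -0.0511  0.0564]
```

View pics/w.png

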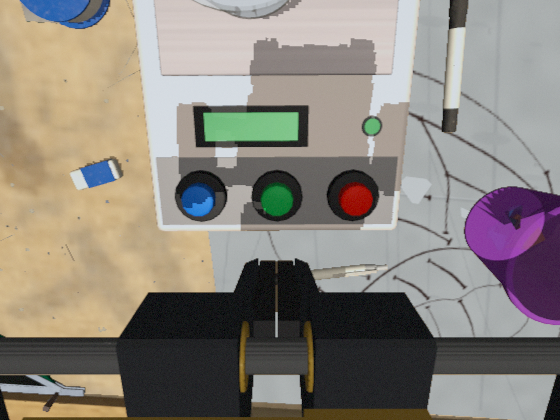

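play_rows --rows '[0,0,0,0.07,0,1.2,0,0,0,0,0.07,0,2.4,0,0,0,0,0.07,0,3.3,0,0,0,0,0.07,0,3.8,0,0,0,0,0.07,0,3.95,0,0,0,0,0.07,0,3.95,0,0,0,0,0.07,0,3.95,0]'

```text
time_s: 3.75
tool_pos: [0.5111, 0.0102, 0.086]
eef_rot: [3.141, -0.002, 0.081]
ft_force: [-0.4, -0.5, 0.2]
gripper_width: 0.0005
```

play_rows --rows '[0,0,0,0,0,0.08,0,0,0,0,0,0,0.15,0,0,0,0,0,0,0.21,0,0,0,0,0,0,0.26,0,0,0,0,0,0,0.3,0,0,0,0,0,0,0.3,0,0,0,0,0,0,0.3,0]'

```text
time_s: 4.62
tool_pos: [0.511, 0.0102, 0.0764]
eef_rot: [3.142, -0.001, 0.081]
ft_force: [-0.2, 0.6, 4.5]
gripper_width: 0.0004
```

play_rows --rows '[0,0,0,0,0,0.03,0,0,0,0,0,0,0.03,0,0,0,0,0,0,0.03,0,0,0,0,0,0,0.03,0]'

```text
time_s: 5.12
tool_pos: [0.5109, 0.0102, 0.0756]
eef_rot: [3.142, -0.001, 0.082]
ft_force: [1.2, -0.4, 5.5]
gripper_width: 0.0004
```

```bash
python3 - <<'E'
from h import *
s=ctrl.observe(); print(s["tool_pos"],s["ft_force"])
im,d=ctrl.camera("wrist"); cv2.imwrite("pics/w2.png",im[:300])
E
```

```text
[0.51094995 0.01024524 0.07556809] [ 1.15755403 -0.40467001  5.46446852]
```

View pics/w2.png

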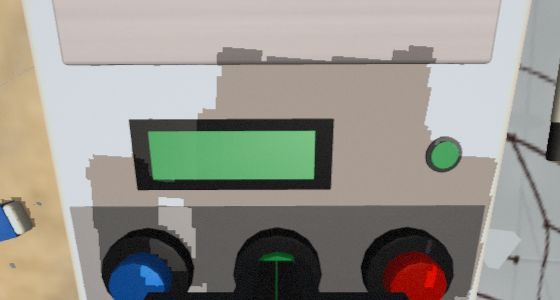

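play_rows --rows '[0,0,0,0,0,-0.3,0,0,0,0,0,0,-1.0,0,0,0,0,0,0,-1.2,0,0,0,0,0,0,-1.2,0,0,0,0,0,0,-1.2,0,0,0,0,0,0,-1.2,0,0,0,0,0,-0.7,-1.2,0,0,0,0,0,-1.4,-1.2,0,0,0,0,0,-2.03,-1.2,0,0,0,0,0,-2.03,-1.2,0,0,0,0,0,-2.03,-1.2,0,0,0,0,0,-2.03,-0.7,0,0,0,0,0,-2.03,-0.4,0,0,0,0,0,-2.03,-0.35,0,0,0,0,0,-2.03,-0.35,0]'

```text
time_s: 7.05
tool_pos: [0.5055, 0.0707, 0.0855]
eef_rot: [3.141, 0.0, 0.081]
ft_force: [-0.4, 0.7, -0.1]
gripper_width: 0.0005
```

play_rows --rows '[0,0,0,0,0,0.1,0,0,0,0,0,0,0.18,0,0,0,0,0,0,0.26,0,0,0,0,0,0,0.33,0,0,0,0,0,0,0.33,0,0,0,0,0,0,0.33,0,0,0,0,0,0,0.33,0,0,0,0,0,0,0.33,0,0,0,0,0,0,0.33,0,0,0,0,0,0,0.33,0,0,0,0,0,0,0.33,0,0,0,0,0,0,0.33,0]'

```text
time_s: 8.55
tool_pos: [0.5059, 0.0709, 0.0762]
eef_rot: [3.142, -0.001, 0.081]
ft_force: [0.7, 0.5, 4.8]
gripper_width: 0.0003
```

```bash
python3 - <<'E'
from h import *
s=ctrl.observe(); print(s["tool_pos"],s["ft_force"])
im,d=ctrl.camera("wrist"); cv2.imwrite("pics/w3.png",im[:320])
E
```

```text
[0.50588811 0.07091789 0.07615983] [0.73754584 0.50967092 4.75524692]
```

View pics/w3.png

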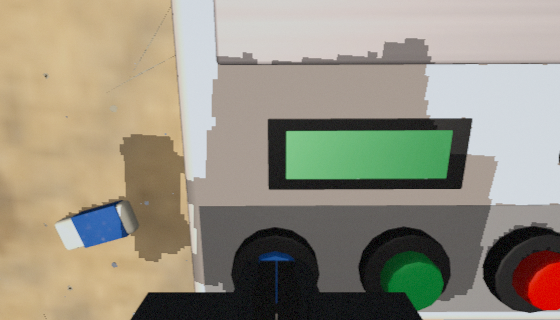

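play_rows --rows '[0,0,0,0,0,0.02,0,0,0,0,0,0,0.02,0,0,0,0,0,0,0.02,0,0,0,0,0,0,0.02,0,0,0,0,0,0,0.02,0,0,0,0,0,0,0.02,0,0,0,0,0,0,0.02,0,0,0,0,0,0,0.02,0,0,0,0,0,0,0.02,0,0,0,0,0,0,0.02,0,0,0,0,0,0,-0.4,0,0,0,0,0,0,-1.5,0,0,0,0,0,0,-3,0,0,0,0,0,0,-4,0,0,0,0,0,0,-4,0,0,0,0,0,0,-4,0,0,0,0,0,0,-4,0]'

```text
time_s: 10.72
tool_pos: [0.5047, 0.0708, 0.1948]
eef_rot: [3.141, 0.003, 0.082]
ft_force: [0.9, 0.6, -1.5]
gripper_width: 0.0002
```

```bash
python3 - <<'E'
from h import *
s=ctrl.observe(); print(s["time_s"],s["tool_pos"],s["ft_force"])
cal=ctrl.calibration("wrist"); im,d=ctrl.camera("wrist"); h=cv2.cvtColor(im,cv2.COLOR_BGR2HSV)
for nm,lo,hi in (("green",45,75),("blue",100,115),("red",0,6)):
    m=cv2.inRange(h,(lo,120,50),(hi,255,255)); k,_,st,ce=cv2.connectedComponentsWithStats(m)
    for i in range(1,k):
        if st[i,4]<150: continue
        c,r=ce[i]; print(nm,st[i],np.round(back(cal,r,c,d[int(r),int(c)]),4))
cv2.imwrite("pics/w4.png",im)
E
```

```text
10.725 [0.50473135 0.07080571 0.1948085 ] [ 0.87027114  0.55586711 -1.45410446]
green [448 121  15  15 179] [ 0.5705 -0.0608  0.0352]
green [339 186  36  35 957] [0.5112 0.0109 0.0571]
blue [ 100    0   83   27 1349] [0.6324 0.176  0.0308]
blue [146 163  35  28 612] [0.5089 0.1685 0.0122]
blue [258 186  35  36 955] [0.5059 0.0714 0.0569]
red [ 418  185   39   36 1037] [ 0.516  -0.05    0.0564]
```

View pics/w4.png

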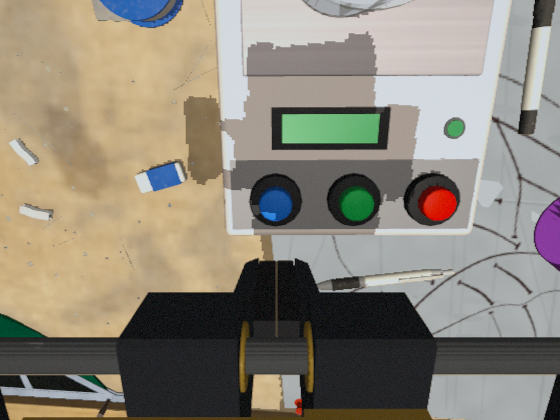

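All three keys are up, at about 57 mm, and the tool is clear of everything. Handing in.

```bash
python3 -c "
from cell import ctrl
print(ctrl.sign_off())"
```

```text
the job is handed in; nothing more can be done
None
```

I pressed the green key with the closed fingertips, released it, then held the blue key down for about two seconds, withdrew straight up and handed the job in at about 10.7 s. The sign-off gives no verdict.

- **Green key:** it went down about 6.4 mm, judged from the fingertip height, with about 5.5 N on the wrist.
- **Blue key:** it went down about 6 mm with about 5 N. I did it in two back-to-back moves with no release between them.
- **Last checks:** the final wrist picture shows all three keys up, with tops at 56–57 mm. The eraser is within 1 mm of its earlier position by depth, and pen, marker and reel look unmoved. The tool is about 110 mm clear above the keys.
- **Red key, pot and pan:** I kept away from all three. The pot was only partly in view in the last picture, so I did not measure its final position.
- **Measurements that disagreed:** the scene camera put the keys 4–7 mm away from where the top and wrist cameras did. Those two agreed to about 2 mm, so I used the wrist values. The key travel could not be read directly.

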